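Gauge the napkin rings before service

ROBOT

A 7-joint arm with a two-finger parallel gripper is mounted at the origin on the work surface. World frame = base frame: x ahead of the robot, y to its left, z up, the work surface at z = 0. Lengths are in m, angles in degrees, forces in N, time in s.
With the tool pointing down it reaches from about 0.425 to 0.875 m from the base axis. Payload 8.4 kg.
Tool frame: the origin (TCP) lies midway between the tips of the shut fingers; the grasp point (between the pads) lies 19 mm behind it; z points along the fingers, y is the line along which they close (so a half turn about z gives the same grasp; the last joint's range is limited). The gripper opens to 87 mm and grips with 3 to 60 N. Pads are 19 mm wide; open, the fingers measure 117 mm over their backs; the gripper's body (75 mm by 190 mm) begins 51 mm behind the grasp point.
Start: joints at [-80.111, 19.091, 2.286, 83.961, -0.768, 76.965, -3.352], TCP at [0.175, 0.626, 0.223] pointing down, gripper open.
Joint ranges: [-147.57, 147.57], [-21.85, 119.76], [-74.77, 79.35], [14.55, 137.4], [-85.83, 265.84], [4.83, 119.75], [-152.11, 152.11]. Speed limits (degrees/s): [127.2, 127.2, 159.86, 159.86, 180, 180, 180].

INTERFACE

Orientations are given as a 3x3 rotation matrix whose columns are the frame's x, y, z axes.
In Python, from rig import bot, camera, camera_model gives the robot as it stands.
- The arm moves only by the shell command python3 -m crank 'ROWS' [OPENING]. ROWS is a JSON object of lists of equal length, an entry for each row: "delta_pos": the shift along the tool's x, y, z in m, a list of three; "rot": the turn, a rotation vector about the tool's x, y, z in rad, a list of three. A call has 1 to 12 rows; each row shifts and turns the commanded pose from where the row before left it, along the tool's axes as they then stand; what a row does not reach is not made up. A row lasts 1/10 s, in which the tool goes at most 50 mm and 8.59 degrees, less where a joint would pass 70% of its speed; a pose out of reach is approached as far as the arm can. A call is refused whole if a number of a shift passes 0.05 or a number of a turn 0.15, either way. A call with a gripper value outside its range is refused whole. OPENING is the finger opening in m, from 0 to 0.087, set as the call begins (- or left out, the last holds). The fingers move at their own pace and stop on an object; the grip force is fixed at half the most. Time passes only in rows, so rows that do not move let the fingers close. It gives the time, the measured TCP pose, the force, the opening and the grip force at its end, in the units of the state.
- bot.get_obs(): the state, without advancing time (a new reading comes with each control period).
- camera(name): name is "scene" or "side" or "wrist"; returns the picture (384x512x3 uint8, blue, green, red); there is no depth.
- camera_model(name): a dict with "mtx" (3x3 intrinsics, pixels), "rvec" (rotation vector, rad) and "tvec" (3), from world to camera coordinates, as OpenCV has them. Camera axes: x right, y down, z forward; pixel columns grow to the right and rows downward; lengths in m; the calibration is good to about 2 mm. A picture is of the moment at which its call begins: read the wrist's pose just before it. camera_model takes no time and is no camera call; for the wrist camera it gives the pose at the moment of the call.
- bot.job_done(): hands the job in; it is judged then, once.
The state is a dict: "t": time; "joint_positions": joint angles; "qd": joint speeds; "tau": joint torques, N m; "ee_pos": TCP position; "eef_rot": TCP orientation; "force": force on the tool from outside, world axes, zero at the start; "wrist_torque": the same for the moment, N m; "grip_width": finger opening in m; "gripper_force": force on a finger pad.
Only numpy, scipy, OpenCV 4.12 (cv2) and the standard library are available. Lean on these libraries where they do the work, as an engineer would, in place of code of your own. Each camera call takes 0.05 s, during which the arm holds its last target. There are 200 camera calls.

TASK

First clear the bud vase out of the service tray and stand it on the cork coaster. Then, one at a time along the row from the robot's left to its right, slide each napkin ring down the gauge pin as far as it will go without forcing it; stand a ring that goes fully home on the gauge's foot in the service tray, and one that sticks on the pin's shoulder in the woven returns basket, each flat on the floor of it. Leave the other tableware where it is.

Things in the scene. Friction and masses are not known exactly. Their poses are not given: they have to be found in the camera images.
- ring1a: turned-wood napkin ring, 52 mm outside, 32 mm high, standing on end at place 1 of the row from the robot's left (+y). Of ring1a and ring1b only one is present, the other None. Bore 37 or 31 mm, which only the trial tells. Origin: centre of underside, z up along the bore
- ring1b: turned-wood napkin ring, 52 mm outside, 32 mm high, standing on end at place 1 of the row from the robot's left (+y). Of ring1a and ring1b only one is present, the other None. Bore 37 or 31 mm, which only the trial tells. Origin: centre of underside, z up along the bore
- ring2a: turned-wood napkin ring, 52 mm outside, 32 mm high, standing on end at place 2 of the row from the robot's left (+y). Of ring2a and ring2b only one is present, the other None. Bore 37 or 31 mm, which only the trial tells. Origin: centre of underside, z up along the bore
- ring2b: turned-wood napkin ring, 52 mm outside, 32 mm high, standing on end at place 2 of the row from the robot's left (+y). Of ring2a and ring2b only one is present, the other None. Bore 37 or 31 mm, which only the trial tells. Origin: centre of underside, z up along the bore
- ring3a: turned-wood napkin ring, 52 mm outside, 32 mm high, standing on end at place 3 of the row from the robot's left (+y). Of ring3a and ring3b only one is present, the other None. Bore 37 or 31 mm, which only the trial tells. Origin: centre of underside, z up along the bore
- ring3b: turned-wood napkin ring, 52 mm outside, 32 mm high, standing on end at place 3 of the row from the robot's left (+y). Of ring3a and ring3b only one is present, the other None. Bore 37 or 31 mm, which only the trial tells. Origin: centre of underside, z up along the bore
- ring4a: turned-wood napkin ring, 52 mm outside, 32 mm high, standing on end at place 4 of the row from the robot's left (+y). Of ring4a and ring4b only one is present, the other None (or both: place 4 can be empty). Bore 37 or 31 mm, which only the trial tells. Origin: centre of underside, z up along the bore
- ring4b: turned-wood napkin ring, 52 mm outside, 32 mm high, standing on end at place 4 of the row from the robot's left (+y). Of ring4a and ring4b only one is present, the other None (or both: place 4 can be empty). Bore 37 or 31 mm, which only the trial tells. Origin: centre of underside, z up along the bore
- gauge: fixed gauge: dark round foot 84 mm wide, 14 mm high, with an upright steel pin, 34 mm thick up to 54 mm above the table (top edge bevelled 2.5 mm), then a 26 mm spigot up to 76 mm (tip bevelled 4 mm). A 37 mm bore slides down to the foot; a 31 mm bore stops on the shoulder, its underside 36 to 40 mm above the foot. Origin: on the table under the pin; z up
- gauge_home (a point): point on the pin's axis at the top of the gauge's foot, 14 mm above the table: a ring that fits rests with its origin here
- mat: fixed grey-green place mat 370 x 130 mm, flat as the cloth (rings on it stand at table height), on which the row of rings stands, about 85 mm apart; origin at its centre, y along the row towards the robot's left, x away from the robot
- tray: fixed steel service tray with a bow handle at each end, 280 mm (x) by 135 mm (y) outside, walls 6 mm thick and 20 mm high, floor 6 mm above the table; stands on the robot's left or right. Origin: centre of its underside, x along its length
- basket: fixed low wooden returns basket with woven bands and no handles, 280 mm (x) by 135 mm (y) outside, walls 6 mm thick and 32 mm high, floor 6 mm above the table; on the other side from the tray. Origin: centre of its underside, x along its length
- vase: small solid white ceramic bud vase, round, 58 mm wide from 8 to 48 mm height, narrowing to 42 mm at 62 mm height, 72 mm tall, about 0.25 kg; stands in the service tray at the start. Origin: centre of its underside
- coaster: fixed round cork coaster 84 mm wide, 4 mm thick, beyond the ring row; origin: centre of its underside, on the table
- wineglass: bystander: clear stemmed wine glass, 160 mm tall, 68 mm wide, near the far edge; origin under its foot
- apple: bystander: green apple, about 72 mm wide and 64 mm high, on the cloth beyond the gauge; origin at its underside
- knife: bystander: steel table knife, 210 mm long, lying on the cloth at the robot's right; origin near its middle, underside
- saltpot: bystander: small steel salt pot, 44 mm wide, 52 mm high, near the far edge, not always there; origin at its underside

How it is judged (in metres and radians):
On the way, in this order (a step that is already met when the one before it is completed fails the run):
1. the vase has been cleared out of the service tray and stands on the cork coaster (horizontal distance between vase and coaster below 0.025 m and z of vase in the frame of coaster below 0.009 m and angle between vase's own z axis and vertical below 0.12 rad and linear speed of vase below 0.02 m/s), for 0.2 s.
2. ring 1 of the row (from the robot's left) has been tried on the gauge pin: slid down until it rests on the foot or stops on the pin's shoulder (((z of ring1a in the frame of gauge_home below 0.005 m and horizontal distance between ring1a and gauge_home below 0.006 m and angle between ring1a's own z axis and vertical below 0.12 rad and contact force between ring1a and gauge above 0.05 N) or (z of ring1b in the frame of gauge_home between 0.03 and 0.043 m and horizontal distance between ring1b and gauge_home below 0.006 m and angle between ring1b's own z axis and vertical below 0.12 rad and contact force between ring1b and gauge above 0.05 N))), for 0.2 s.
3. ring 2 of the row (from the robot's left) has been tried on the gauge pin: slid down until it rests on the foot or stops on the pin's shoulder (((z of ring2a in the frame of gauge_home between 0.03 and 0.043 m and horizontal distance between ring2a and gauge_home below 0.006 m and angle between ring2a's own z axis and vertical below 0.12 rad and contact force between ring2a and gauge above 0.05 N) or (z of ring2b in the frame of gauge_home below 0.005 m and horizontal distance between ring2b and gauge_home below 0.006 m and angle between ring2b's own z axis and vertical below 0.12 rad and contact force between ring2b and gauge above 0.05 N))), for 0.2 s.
4. ring 3 of the row (from the robot's left) has been tried on the gauge pin: slid down until it rests on the foot or stops on the pin's shoulder (((z of ring3a in the frame of gauge_home between 0.03 and 0.043 m and horizontal distance between ring3a and gauge_home below 0.006 m and angle between ring3a's own z axis and vertical below 0.12 rad and contact force between ring3a and gauge above 0.05 N) or (z of ring3b in the frame of gauge_home below 0.005 m and horizontal distance between ring3b and gauge_home below 0.006 m and angle between ring3b's own z axis and vertical below 0.12 rad and contact force between ring3b and gauge above 0.05 N))), for 0.2 s.
5. ring 4 of the row (from the robot's left) has been tried on the gauge pin: slid down until it rests on the foot or stops on the pin's shoulder (((z of ring4a in the frame of gauge_home below 0.005 m and horizontal distance between ring4a and gauge_home below 0.006 m and angle between ring4a's own z axis and vertical below 0.12 rad and contact force between ring4a and gauge above 0.05 N) or (z of ring4b in the frame of gauge_home between 0.03 and 0.043 m and horizontal distance between ring4b and gauge_home below 0.006 m and angle between ring4b's own z axis and vertical below 0.12 rad and contact force between ring4b and gauge above 0.05 N))), for 0.2 s.
At the end, for the whole second after the job is handed in: The vase stands upright on the coaster, its axis within 25 mm of the coaster's centre; every ring with the wide bore stands flat (within 0.15 rad) on the floor of the service tray, and every tight ring flat on the floor of the returns basket, all at rest (all of step 1 and x of ring1a in the frame of tray between -0.134 and 0.134 m and y of ring1a in the frame of tray between -0.0615 and 0.0615 m and z of each of ring1a, ring2b, ring3b, ring4a in the frame of tray below 0.012 m and angle between each of ring1a, ring1b, ring2a, ring2b, ring3a, ring3b, ring4a, ring4b's own z axis and vertical below 0.15 rad and linear speed of each of ring1a, ring1b, ring2a, ring2b, ring3a, ring3b, ring4a, ring4b below 0.02 m/s and x of ring1b in the frame of basket between -0.134 and 0.134 m and y of ring1b in the frame of basket between -0.0615 and 0.0615 m and z of each of ring1b, ring2a, ring3a, ring4b in the frame of basket below 0.012 m and x of ring2a in the frame of basket between -0.134 and 0.134 m and y of ring2a in the frame of basket between -0.0615 and 0.0615 m and x of ring2b in the frame of tray between -0.134 and 0.134 m and y of ring2b in the frame of tray between -0.0615 and 0.0615 m and x of ring3a in the frame of basket between -0.134 and 0.134 m and y of ring3a in the frame of basket between -0.0615 and 0.0615 m and x of ring3b in the frame of tray between -0.134 and 0.134 m and y of ring3b in the frame of tray between -0.0615 and 0.0615 m and x of ring4a in the frame of tray between -0.134 and 0.134 m and y of ring4a in the frame of tray between -0.0615 and 0.0615 m and x of ring4b in the frame of basket between -0.134 and 0.134 m and y of ring4b in the frame of basket between -0.0615 and 0.0615 m); the robot touches nothing.
It fails at once if the wine glass, apple, knife or salt pot is shifted by more than 40 mm (distance of any of wineglass, apple, knife, saltpot from where it was at the start of the episode above 0.04 m).
It fails at once if a ring is forced onto the gauge with more than 40 N (contact force between any of ring1a, ring1b, ring2a, ring2b, ring3a, ring3b, ring4a, ring4b and gauge above 40 N).
Of ring1a, ring1b only 1 to 1 are there at a start; the rules pass over those that are not, and their reading is None.
Of ring2a, ring2b only 1 to 1 are there at a start; the rules pass over those that are not, and their reading is None.
Of ring3a, ring3b only 1 to 1 are there at a start; the rules pass over those that are not, and their reading is None.
Of ring4a, ring4b, saltpot only 1 to 1 are there at a start; the rules pass over those that are not, and their reading is None.
At some moment in a run one of ring1a, ring1b, ring2a, ring2b, ring3a, ring3b, ring4a, ring4b may be knocked a few centimetres aside while the robot is not near it.
It also fails if it takes over 210 s, if anything falls off the work surface, if the arm or the gripper's body presses on something with over 40 N, if the wrist force passes 120 N, or if a joint passes its speed limit or range.

## Working session

There is one attempt and no reset: what is moved stays moved. The work goes in short steps, Python scripts to look and compute and a shell command to move; the robot and the scene stay as the last step left them, time stands still between calls to the robot, and variables do not carry over. Pictures are saved under pics/ and viewed, at most 14 in all, crops included, and the job is handed in when it is done.

```bash
mkdir -p pics; ls
python3 - <<'E'
from rig import bot,camera,camera_model
import cv2,numpy as np
o=bot.get_obs(); print(o['t'],o['ee_pos'],np.round(o['eef_rot'],3).tolist(),o['grip_width'],o['force'])
for n in['scene','side']:
    cv2.imwrite(f'pics/{n}0.png',cv2.resize(camera(n),(800,600),interpolation=cv2.INTER_CUBIC)); m=camera_model(n); print(n,m)
E
```

```text
pics
0.0 [0.17438623 0.6256665  0.22164355] [[-0.963, 0.268, -0.0], [0.268, 0.963, -0.002], [-0.0, -0.002, -1.0]] 0.0868097112401522 [ 0.81030999 -0.57272671 -0.00683603]
scene {'mtx': array([[418.60066762,   0.        , 258.61691255],
       [  0.        , 418.60066762, 189.9777051 ],
       [  0.        ,   0.        ,   1.        ]]), 'rvec': array([ 1.56284118,  1.74141063, -0.94016776]), 'tvec': array([ 0.14437675, -0.31892498,  1.59255657])}
side {'mtx': array([[376.18687905,   0.        , 254.68591756],
       [  0.        , 376.18687905, 194.99679909],
       [  0.        ,   0.        ,   1.        ]]), 'rvec': array([ 0.82316067, -2.32599943,  1.35029395]), 'tvec': array([0.44200334, 0.25941298, 0.57297337])}
```

View pics/scene0.png

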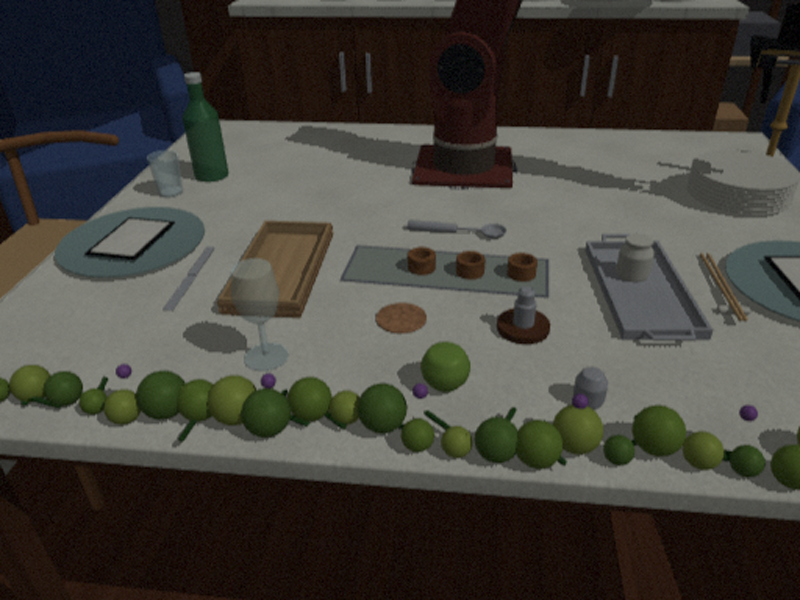

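View pics/side0.png

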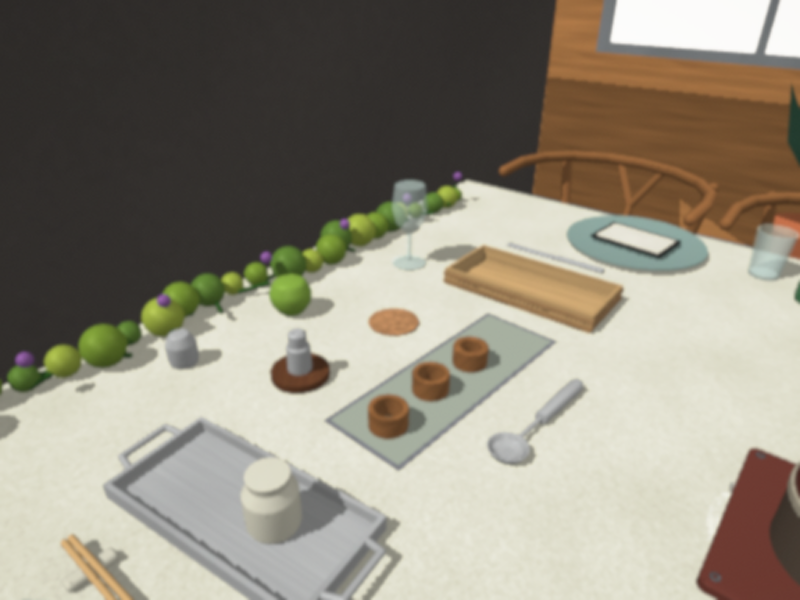

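Scene and side views: three rings on the mat (place 4 is empty), gauge, coaster, tray on the robot's left (+y) with the vase, basket on its right. I'll triangulate the approximate pixels (800x600 scale).

```bash
cat > h.py <<'E'
import cv2,numpy as np
from rig import bot,camera,camera_model
def P(n):
    m=camera_model(n);R=cv2.Rodrigues(m['rvec'])[0];return m['mtx']@np.c_[R,m['tvec']]
def tri(a,b,n='scene',k='side'):
    X=cv2.triangulatePoints(P(n),P(k),np.array(a,float).reshape(2,1)*.64,np.array(b,float).reshape(2,1)*.64)[:,0];return X[:3]/X[3]
def ray(n,px,z,M=None,s=.64):
    M=P(n) if M is None else M
    H=M[:,[0,1,3]].copy();H[:,2]+=M[:,2]*z
    w=np.linalg.solve(H,[px[0]*s,px[1]*s,1]);return w[:2]/w[2]
E
python3 - <<'E'
from h import *
pts=dict(ring1=((522,259),(388,403),.032),ring2=((470,257),(431,371),.032),ring3=((421,253),(471,345),.032),tip=((526,292),(297,333),.076),foot=((523,322),(300,372),.014),coaster=((401,317),(394,321),.004),vase=((637,241),(270,473),.072),glassfoot=((265,356),(409,264),0),salt=((591,375),(180,336),.052),
bas_nl=((221,312),(449,279),.032))
for k,(a,b,z) in pts.items(): print(k,np.round(tri(a,b),4),z,np.round(ray('scene',a,z),4),np.round(ray('side',b,z),4))
for k,p in dict(fl=(588,240),fr=(655,238),nl=(610,335),nr=(706,330)).items(): print('tray',k,np.round(ray('scene',p,.02),4))
for k,p in dict(nearhandle=(107,487),c2=(203,421),c3=(385,518)).items(): print('trayside',k,np.round(ray('side',p,.02),4))
for k,p in dict(fl=(264,222),fr=(332,223),nl=(221,300),nr=(300,305)).items(): print('bask',k,np.round(ray('scene',p,.032),4))
for k,p in dict(a=(446,265),b=(488,249),c=(622,291),d=(585,312)).items(): print('baskside',k,np.round(ray('side',p,.032),4))
for n in ['scene','side']:
    im=camera(n)
    c=(im[140:220,220:370] if n=='scene' else im[180:300,160:330])
    f=5.3 if n=='scene' else 4.7
    cv2.imwrite(f'pics/{n}c.png',cv2.resize(c,None,fx=4.7,fy=4.7,interpolation=cv2.INTER_CUBIC))
    print(cv2.resize(c,None,fx=4.7,fy=4.7).shape)
print({k:np.round(v,3) for k,v in camera_model('wrist').items()})
E
```

```text
ring1 [0.4862 0.1226 0.0333] 0.032 [0.4856 0.1236] [0.4872 0.1195]
ring2 [0.4853 0.0311 0.0317] 0.032 [0.4866 0.0316] [0.4851 0.0305]
ring3 [ 0.4779 -0.0578  0.0311] 0.032 [ 0.4802 -0.0572] [ 0.4774 -0.0578]
tip [0.6491 0.1209 0.0708] 0.076 [0.6578 0.1208] [0.6429 0.125 ]
foot [0.6451 0.123  0.0093] 0.014 [0.6507 0.1217] [0.6401 0.1285]
coaster [ 0.6372 -0.0759  0.0015] 0.004 [ 0.6415 -0.0747] [ 0.6349 -0.0742]
vase [0.477  0.3156 0.0733] 0.072 [0.4751 0.3167] [0.4779 0.3141]
glassfoot [ 0.755  -0.2706 -0.0019] 0 [ 0.7562 -0.2705] [ 0.7519 -0.2652]
salt [0.8056 0.2051 0.0445] 0.052 [0.8145 0.203 ] [0.7944 0.2109]
bas_nl [ 0.6843 -0.3477 -0.0062] 0.032 [ 0.6929 -0.3575] [ 0.6205 -0.21  ]
tray fl [0.3839 0.2513]
tray fr [0.3653 0.3776]
tray nl [0.6802 0.2512]
tray nr [0.6538 0.3981]
trayside nearhandle [0.6413 0.408 ]
trayside c2 [0.6515 0.2793]
trayside c3 [0.3826 0.2508]
bask fl [ 0.3863 -0.3793]
bask fr [ 0.3792 -0.2432]
bask nl [ 0.66   -0.3693]
bask nr [ 0.6622 -0.236 ]
baskside a [ 0.6567 -0.2529]
baskside b [ 0.634  -0.3637]
baskside c [ 0.3677 -0.3607]
baskside d [ 0.3876 -0.2534]
(376, 705, 3)
(564, 799, 3)
{'mtx': array([[302.759,   0.   , 258.443],
       [  0.   , 302.759, 187.581],
       [  0.   ,   0.   ,   1.   ]]), 'rvec': array([-2.305, -1.751, -0.26 ]), 'tvec': array([-0.65 , -0.035,  0.391])}
```

```bash
python3 -m crank '{"delta_pos":[[0,0,0],[0,0,0],[0,0,0],[0,0,0],[0,0,0],[0,0,0],[0,0,0],[0,0,0],[0,0,0]],"rot":[[0,0,0.1445],[0,0,0.1445],[0,0,0.1445],[0,0,0.1445],[0,0,0.1445],[0,0,0.1445],[0,0,0.1445],[0,0,0.1445],[0,0,0.1445]]}' 0.087; python3 -m crank '{"delta_pos":[[-0.01,0.01,0],[-0.03,0.03,0],[-0.03,0.03,0],[-0.03,0.03,0],[-0.03,0.03,0],[-0.03,0.03,0],[-0.03,0.03,0],[-0.03,0.03,0],[-0.03,0.03,0],[-0.01,0.01,0],[0,0,0],[0,0,0]],"rot":[[0,0,0],[0,0,0],[0,0,0],[0,0,0],[0,0,0],[0,0,0],[0,0,0],[0,0,0],[0,0,0],[0,0,0],[0,0,0],[0,0,0]]}'
cat >> h.py <<'E'
def st(tgt=None):
    o=bot.get_obs();R=np.array(o['eef_rot']);p=np.array(o['ee_pos'])
    print('t',round(o['t'],2),'p',np.round(p,4),'xax',np.round(R[:,0],3),'zax',np.round(R[:,2],3),'F',np.round(o['force'],1),'w',round(o['grip_width'],4),'g',round(float(np.max(o['gripper_force'])),1))
    if tgt is not None: print(' tooldelta',np.round(R.T@(np.array(tgt)-p),4))
    return p,R
E
python3 - <<'E'
from h import *
p,R=st([.477,.3155,.2])
M=P('wrist');m=camera_model('wrist');Rc=cv2.Rodrigues(m['rvec'])[0];c=-Rc.T@m['tvec'];print('cam in tool',R.T@(c-p),'fwd',Rc[2])
cv2.imwrite('pics/w1.png',cv2.resize(camera('wrist'),(800,600),interpolation=cv2.INTER_CUBIC))
E
```

```text
t: 1.1
ee_pos: [0.1744, 0.626, 0.2223]
eef_rot: [[0.007, 1.0, -0.0], [1.0, -0.007, -0.0], [-0.0, -0.0, -1.0]]
force: [0.4, -0.2, 0.5]
grip_width: 0.0871
gripper_force: 0.0
t: 2.3
ee_pos: [0.4334, 0.3661, 0.2224]
eef_rot: [[-0.001, 1.0, -0.001], [1.0, 0.001, 0.0], [0.0, -0.001, -1.0]]
force: [-0.7, 1.5, -0.1]
grip_width: 0.0868
gripper_force: 0.0
t 2.3 p [0.4334 0.3661 0.2224] xax [-0.001  1.     0.   ] zax [-0.001  0.    -1.   ] F [-0.7  1.5 -0.1] w 0.0868 g 0.0
 tooldelta [-0.0507  0.0436  0.0224]
cam in tool [ 0.08059383 -0.00057716 -0.16187853] fwd [ 7.83584147e-05 -2.90760989e-01 -9.56795715e-01]
```

View pics/w1.png

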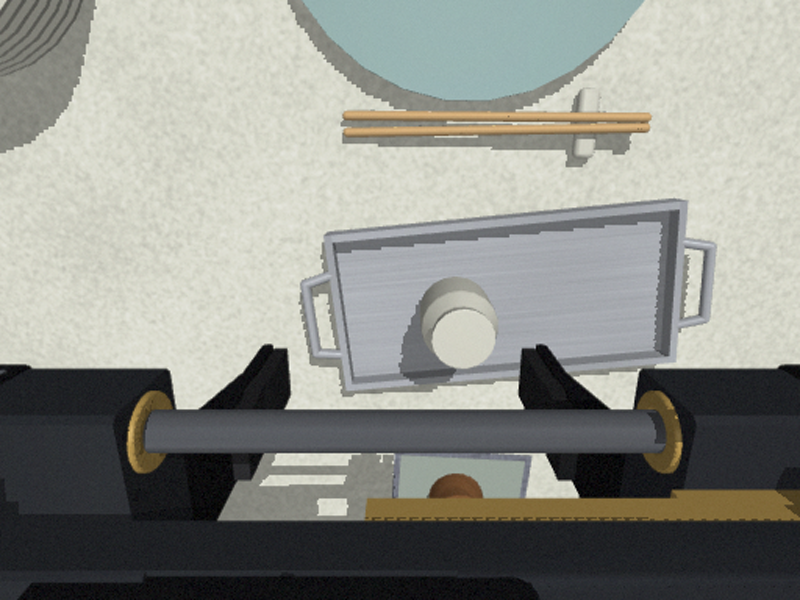

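The wrist view shows the vase top at (464,337) and the tray rim corners at (325,234), (686,201), (675,360) and (345,393). The tray is yawed a few degrees.

Run:
```python
from h import *
print('vase',ray('wrist',(464,337),.078))
c=np.array([ray('wrist',p,.02) for p in [(325,234),(686,201),(675,360),(345,393)]]);print(c,c.mean(0))
d=(c[1]+c[2]-c[0]-c[3])/2;print(np.linalg.norm(d),np.degrees(np.arctan2(d[1],d[0])),np.linalg.norm(c[0]-c[3]))
v=ray('wrist',(464,337),.078)
st([v[0],v[1],.12]);st([v[0],v[1],.022])
```

```text
vase [0.47432448 0.32242788]
[[0.37114977 0.38442047]
 [0.64660012 0.41026066]
 [0.66050914 0.27836658]
 [0.38197013 0.24674072]] [0.51505729 0.32994711]
0.2784809496936179 5.922185366315277 0.1381042851285924
t 2.35 p [0.4329 0.3668 0.2224] xax [-0.002  1.     0.   ] zax [-0.001  0.    -1.   ] F [-1.  -0.3 -0.6] w 0.0869 g 0.0
 tooldelta [-0.0445  0.0414  0.1023]
t 2.35 p [0.4329 0.3668 0.2224] xax [-0.002  1.     0.   ] zax [-0.001  0.    -1.   ] F [-1.  -0.3 -0.6] w 0.0869 g 0.0
 tooldelta [-0.0445  0.0415  0.2003]
```

```bash
python3 -m crank '{"delta_pos":[[-0.023,0.02,0],[-0.024,0.022,0.02],[0,0,0.04],[0,0,0.04],[0,0,0.03],[0,0,0.03],[0,0,0.02],[0,0,0.02],[0,0,0],[0,0,0]],"rot":[[0,0,0],[0,0,0],[0,0,0],[0,0,0],[0,0,0],[0,0,0],[0,0,0],[0,0,0],[0,0,0],[0,0,0]]}'; python3 -m crank '{"delta_pos":[[0,0,0],[0,0,0],[0,0,0],[0,0,0],[0,0,0],[0,0,0],[0,0,0],[0,0,0]],"rot":[[0,0,0],[0,0,0],[0,0,0],[0,0,0],[0,0,0],[0,0,0],[0,0,0],[0,0,0]]}' 0.04
```

```text
t: 3.35
ee_pos: [0.4752, 0.3197, 0.0227]
eef_rot: [[-0.001, 1.0, -0.001], [1.0, 0.001, -0.0], [-0.0, -0.001, -1.0]]
force: [0.7, 1.3, 0.2]
grip_width: 0.0868
gripper_force: 0.0
t: 4.15
ee_pos: [0.4759, 0.3188, 0.0229]
eef_rot: [[0.001, 1.0, -0.0], [1.0, -0.001, 0.0], [0.0, -0.0, -1.0]]
force: [-3.0, -0.2, 5.5]
grip_width: 0.0574
gripper_force: 30.0
```

```bash
python3 -m crank '{"delta_pos":[[0,0,-0.02],[0,0,-0.03],[0,0,-0.03],[0,0,-0.03],[0,0,0],[-0.014,0.002,0],[-0.03,0.01,0],[-0.04,0.02,0],[-0.04,0.02,0],[-0.04,0.02,0],[-0.04,0.02,0],[-0.04,0.02,0]],"rot":[[0,0,0],[0,0,0],[0,0,0],[0,0,0],[0,0,0],[0,0,0],[0,0,0],[0,0,0],[0,0,0],[0,0,0],[0,0,0],[0,0,0]]}'; python3 -m crank '{"delta_pos":[[-0.04,0.02,0],[-0.04,0.02,0],[-0.04,0.01,0],[-0.02,0,0],[-0.01,0,0],[0,0,0],[0,0,0]],"rot":[[0,0,0],[0,0,0],[0,0,0],[0,0,0],[0,0,0],[0,0,0],[0,0,0]]}'
python3 - <<'E'
from h import *
st([.638,-.0745,.022])
cv2.imwrite('pics/s2.png',cv2.resize(camera('scene')[100:292,170:426],(800,600),interpolation=cv2.INTER_CUBIC))
E
```

```text
t: 5.35
ee_pos: [0.5868, 0.0713, 0.1307]
eef_rot: [[0.002, 1.0, -0.003], [1.0, -0.002, -0.001], [-0.001, -0.003, -1.0]]
force: [0.7, 0.0, -2.8]
grip_width: 0.0574
gripper_force: 30.0
t: 6.05
ee_pos: [0.6369, -0.0741, 0.1317]
eef_rot: [[0.0, 1.0, -0.001], [1.0, -0.0, 0.001], [0.001, -0.001, -1.0]]
force: [-0.4, 0.2, -3.3]
grip_width: 0.0571
gripper_force: 30.0
t 6.05 p [ 0.6369 -0.0741  0.1317] xax [0.    1.    0.001] zax [-0.001  0.001 -1.   ] F [-0.4  0.2 -3.3] w 0.0571 g 30.0
 tooldelta [-0.0005  0.0013  0.1097]
```

View pics/s2.png

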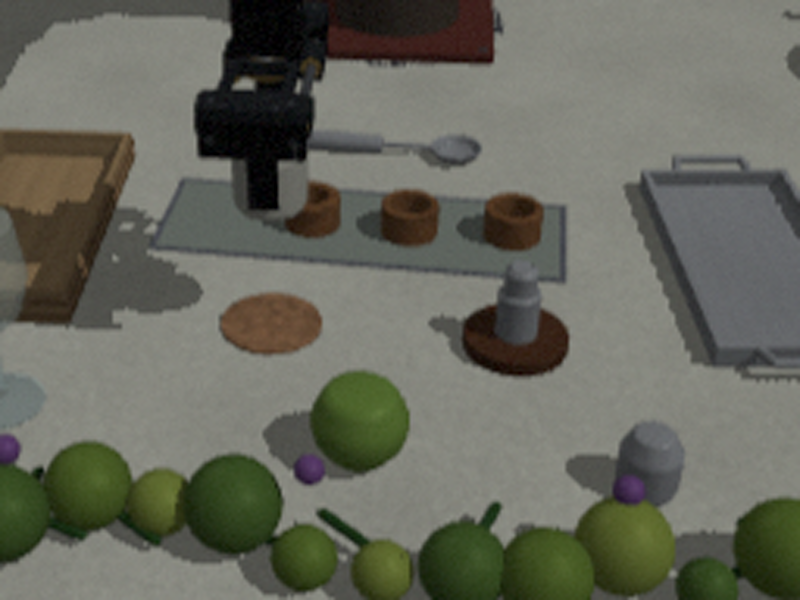

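Vase hangs above the coaster (crop 271,322), path clear. Lowering.

```bash
python3 -m crank '{"delta_pos":[[0,0.001,0.03],[0,0,0.03],[0,0,0.02],[0,0,0.015],[0,0,0.008],[0,0,0.005],[0,0,0.002],[0,0,0],[0,0,0]],"rot":[[0,0,0],[0,0,0],[0,0,0],[0,0,0],[0,0,0],[0,0,0],[0,0,0],[0,0,0],[0,0,0]]}'
python3 - <<'E'
from h import *
st([.638,-.0745,.021])
E
```

```text
t: 7.0
ee_pos: [0.639, -0.0757, 0.0234]
eef_rot: [[0.002, 1.0, 0.001], [1.0, -0.002, 0.0], [0.0, 0.001, -1.0]]
force: [0.1, 0.3, -2.9]
grip_width: 0.0575
gripper_force: 30.0
t 7.0 p [ 0.639  -0.0757  0.0234] xax [0.002 1.    0.   ] zax [ 0.001  0.    -1.   ] F [ 0.1  0.3 -2.9] w 0.0575 g 30.0
 tooldelta [ 0.0012 -0.001   0.0024]
```

```bash
python3 -m crank '{"delta_pos":[[0,0,0.001],[0,0,0.001],[0,0,0.001],[0,0,0]],"rot":[[0,0,0],[0,0,0],[0,0,0],[0,0,0]]}'; python3 -m crank '{"delta_pos":[[0,0,0],[0,0,0],[0,0,0],[0,0,0],[0,0,0]],"rot":[[0,0,0],[0,0,0],[0,0,0],[0,0,0],[0,0,0]]}' 0.087;  python3 -m crank '{"delta_pos":[[0,0,-0.01],[0,0,-0.03],[0,0,-0.04],[0,0,-0.04],[0,0,-0.04],[0,0,-0.04],[0,0,0],[0,0,0]],"rot":[[0,0,0],[0,0,0],[0,0,0],[0,0,0],[0,0,0],[0,0,0],[0,0,0],[0,0,0]]}'
python3 - <<'E'
from h import *
# camera 0.08 toward +y; view area under/ahead in +y
st([.487,.09,.25])
E
```

```text
t: 7.4
ee_pos: [0.6388, -0.0757, 0.0209]
eef_rot: [[0.002, 1.0, 0.001], [1.0, -0.002, 0.001], [0.001, 0.001, -1.0]]
force: [-4.5, 0.4, 9.1]
grip_width: 0.0569
gripper_force: 30.0
t: 7.9
ee_pos: [0.6384, -0.0756, 0.0195]
eef_rot: [[0.001, 1.0, -0.0], [1.0, -0.001, -0.0], [-0.0, -0.0, -1.0]]
force: [0.7, -0.6, 0.4]
grip_width: 0.0848
gripper_force: 0.0
t: 8.7
ee_pos: [0.6389, -0.0758, 0.2211]
eef_rot: [[0.002, 1.0, 0.002], [1.0, -0.002, 0.0], [0.0, 0.002, -1.0]]
force: [-0.8, 0.0, 0.2]
grip_width: 0.0871
gripper_force: 0.0
t 8.7 p [ 0.6389 -0.0758  0.2211] xax [0.002 1.    0.   ] zax [ 0.002  0.    -1.   ] F [-0.8  0.   0.2] w 0.0871 g 0.0
 tooldelta [ 0.1656 -0.1521 -0.0292]
```

```bash
python3 -m crank '{"delta_pos":[[0.01,-0.02,0],[0.01,-0.02,0],[0.01,-0.02,0],[0.01,-0.02,0],[0,0,0],[0,0,0],[0,0,0]],"rot":[[0,0,0],[0,0,0],[0,0,0],[0,0,0],[0,0,0],[0,0,0],[0,0,0]]}'
python3 - <<'E'
from h import *
st(); M=P('wrist'); np.save('M2.npy',M)
im=camera('wrist');cv2.imwrite('pics/w2raw.png',im);cv2.imwrite('pics/w2.png',cv2.resize(im,(800,600),interpolation=cv2.INTER_CUBIC))
E
```

```text
t: 9.4
ee_pos: [0.5588, -0.0358, 0.2192]
eef_rot: [[0.002, 1.0, -0.0], [1.0, -0.002, -0.001], [-0.001, -0.0, -1.0]]
force: [1.1, 0.5, 0.2]
grip_width: 0.0872
gripper_force: 0.0
t 9.4 p [ 0.5588 -0.0358  0.2192] xax [ 0.002  1.    -0.001] zax [-0.    -0.001 -1.   ] F [1.1 0.5 0.2] w 0.0872 g 0.0
```

View pics/w2.png

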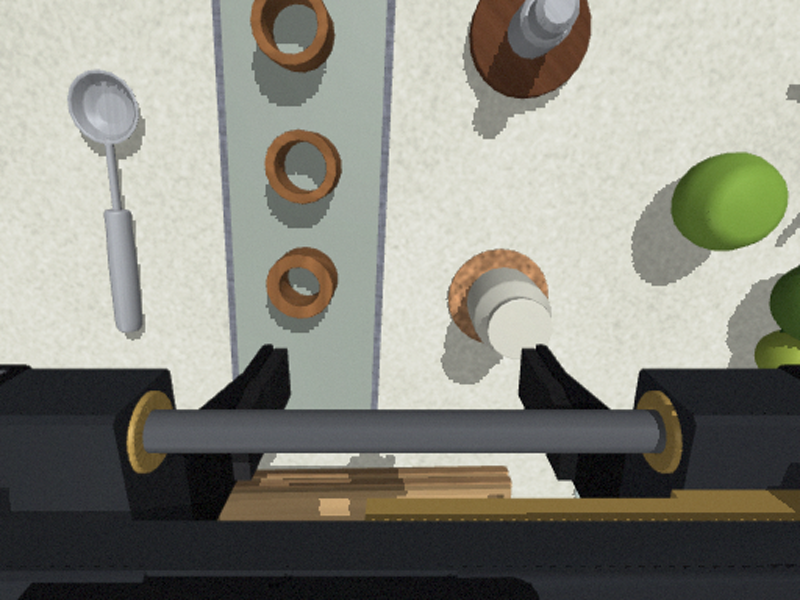

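Wrist view: rings 1–3 with top centres about (292,28), (303,166) and (302,283), vase standing on the coaster. I'll get one view further left for the gauge and ring 1.

```bash
python3 -m crank '{"delta_pos":[[0.02,0.0,0],[0.04,0.01,0],[0.04,0.01,0],[0.02,0,0],[0,0,0],[0,0,0],[0,0,0]],"rot":[[0,0,0],[0,0,0],[0,0,0],[0,0,0],[0,0,0],[0,0,0],[0,0,0]]}'
python3 - <<'E'
from h import *
print('vase',ray('wrist',(519,328),.076,np.load('M2.npy')),'r2',ray('wrist',(303,166),.032,np.load('M2.npy')),'r3',ray('wrist',(302,283),.032,np.load('M2.npy')))
st(); M=P('wrist'); np.save('M3.npy',M)
im=camera('wrist');cv2.imwrite('pics/w3raw.png',im);cv2.imwrite('pics/w3.png',cv2.resize(im[40:280,140:460],(800,600),interpolation=cv2.INTER_CUBIC))
E
```

```text
t: 10.15
ee_pos: [0.5789, 0.0826, 0.2195]
eef_rot: [[0.004, 1.0, -0.0], [1.0, -0.004, -0.001], [-0.001, -0.0, -1.0]]
force: [0.0, 0.1, 0.4]
grip_width: 0.0869
gripper_force: 0.0
vase [ 0.63765201 -0.0734607 ] r2 [0.48653649 0.0332831 ] r3 [ 0.48023306 -0.05334427]
t 10.15 p [0.5789 0.0826 0.2195] xax [ 0.004  1.    -0.001] zax [-0.    -0.001 -1.   ] F [0.  0.1 0.4] w 0.0869 g 0.0
```

View pics/w3.png

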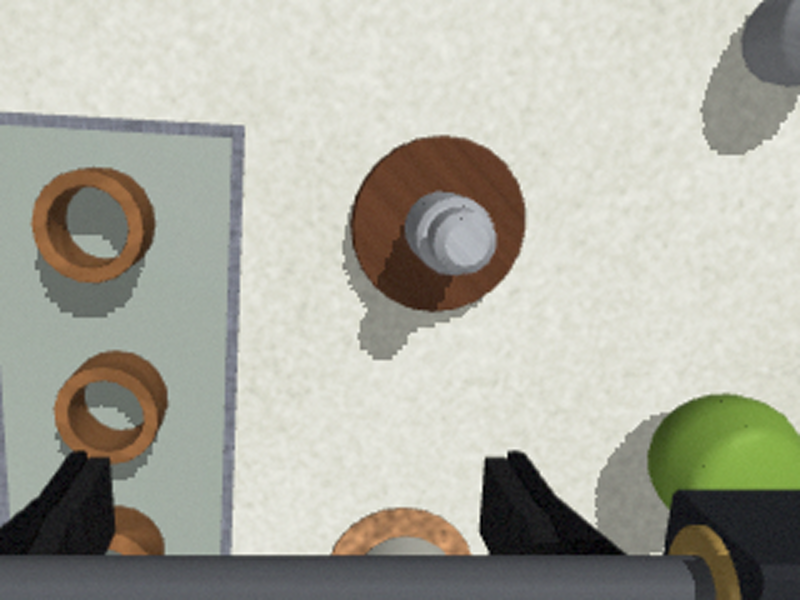

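```bash
cat >> h.py <<'E'
def full(u,v): return (140+u/2.5,40+v/2.5)
def out(M,xy,z,r):
    a=np.linspace(0,2*np.pi,60);q=M@np.array([xy[0]+r*np.cos(a),xy[1]+r*np.sin(a),z+0*a,1+0*a]);return (q[:2]/q[2]).T
E
python3 - <<'E'
from h import *
M=np.load('M3.npy')
for n,p,z in [('tip',(466,239),.074),('foot',(439,223),.012),('shoulder',(449,231),.053),('r1',(92,226),.032),('r2',(107,414),.032)]:
    print(n,np.round(ray('',full(*p),z,M,1),4))
g=ray('',full(439,223),.012,M,1);r1=ray('',full(92,226),.032,M,1);r2=ray('',full(107,414),.032,M,1)
im=cv2.resize(cv2.imread('pics/w3raw.png')[40:280,140:460],(800,600),interpolation=cv2.INTER_CUBIC)
for xy,z,r in [(g,.014,.042),(g,0,.042),(g,.076,.009),(g,.0515,.017),(r1,.032,.026),(r1,0,.026),(r2,.032,.026)]:
    cv2.polylines(im,[((out(M,xy,z,r)-[140,40])*2.5).astype(int)],True,(0,255,255),1)
cv2.imwrite('pics/o3.png',im)
E
```

```text
tip [0.6472 0.1241]
foot [0.6475 0.1239]
shoulder [0.6443 0.1249]
r1 [0.4856 0.1253]
r2 [0.4854 0.034 ]
```

View pics/o3.png

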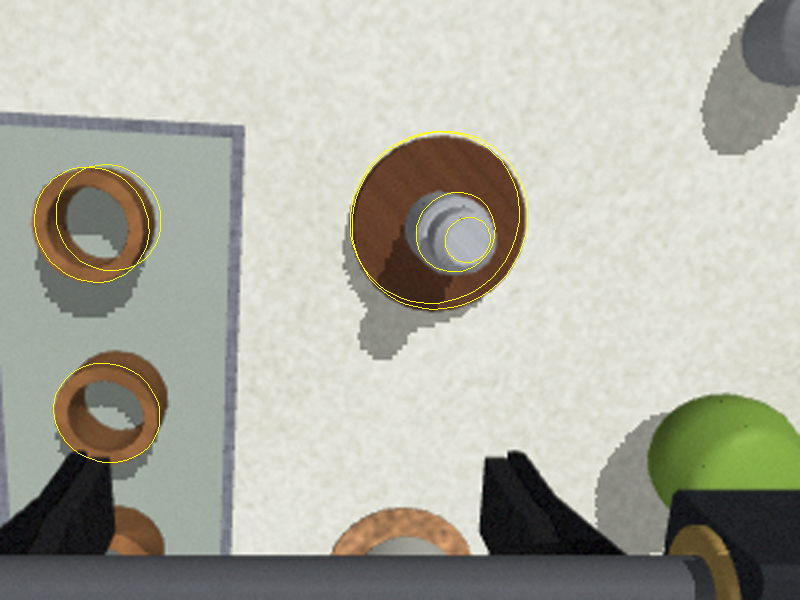

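Model outlines match. Going to ring 1 at (.486,.124).

```bash
python3 -m crank '{"delta_pos":[[0.011,-0.023,0],[0.01,-0.03,0],[0.01,-0.03,0],[0.01,-0.01,0.01],[0,0,0.04],[0,0,0.04],[0,0,0.04],[0,0,0.03],[0,0,0.02],[0,0,0.01],[0,0,0]],"rot":[[0,0,0],[0,0,0],[0,0,0],[0,0,0],[0,0,0],[0,0,0],[0,0,0],[0,0,0],[0,0,0],[0,0,0],[0,0,0]]}'
python3 - <<'E'
from h import *
st([.486,.124,.006])
E
```

```text
t: 11.3
ee_pos: [0.4853, 0.1246, 0.0288]
eef_rot: [[0.003, 1.0, -0.002], [1.0, -0.003, -0.001], [-0.001, -0.002, -1.0]]
force: [0.4, -0.6, -0.1]
grip_width: 0.0868
gripper_force: 0.0
t 11.3 p [0.4853 0.1246 0.0288] xax [ 0.003  1.    -0.001] zax [-0.002 -0.001 -1.   ] F [ 0.4 -0.6 -0.1] w 0.0868 g 0.0
 tooldelta [-0.0006  0.0008  0.0228]
```

```bash
python3 -m crank '{"delta_pos":[[0,0,0.012],[0,0,0.01],[0,0,0.001],[0,0,0]],"rot":[[0,0,0],[0,0,0],[0,0,0],[0,0,0]]}'; python3 -m crank '{"delta_pos":[[0,0,0],[0,0,0],[0,0,0],[0,0,0],[0,0,0],[0,0,0],[0,0,0],[0,0,0]],"rot":[[0,0,0],[0,0,0],[0,0,0],[0,0,0],[0,0,0],[0,0,0],[0,0,0],[0,0,0]]}' 0.04; python3 -m crank '{"delta_pos":[[0,0,-0.03],[0,0,-0.04],[0,0,-0.03],[0,0,-0.02],[0,0,0],[0,0,0]],"rot":[[0,0,0],[0,0,0],[0,0,0],[0,0,0],[0,0,0],[0,0,0]]}'
```

```text
t: 11.7
ee_pos: [0.4857, 0.1255, 0.0065]
eef_rot: [[0.002, 1.0, -0.0], [1.0, -0.002, -0.0], [-0.0, -0.0, -1.0]]
force: [-0.1, 0.6, -0.4]
grip_width: 0.0869
gripper_force: 0.0
t: 12.5
ee_pos: [0.4857, 0.1257, 0.0066]
eef_rot: [[0.002, 1.0, -0.0], [1.0, -0.002, 0.0], [0.0, -0.0, -1.0]]
force: [-2.1, 1.1, 2.1]
grip_width: 0.0517
gripper_force: 30.0
t: 13.1
ee_pos: [0.4857, 0.1257, 0.1263]
eef_rot: [[0.001, 1.0, 0.0], [1.0, -0.001, 0.0], [0.0, 0.0, -1.0]]
force: [0.2, 0.3, -0.2]
grip_width: 0.052
gripper_force: 30.0
```

```bash
python3 -m crank '{"delta_pos":[[-0.0015,0.021,0],[0,0.035,0],[0,0.035,0],[0,0.035,0],[0,0.025,0],[0,0.01,0.01],[0,0,0.015],[0,0,0.007],[0,0,0],[0,0,0]],"rot":[[0,0,0],[0,0,0],[0,0,0],[0,0,0],[0,0,0],[0,0,0],[0,0,0],[0,0,0],[0,0,0],[0,0,0]]}'
python3 - <<'E'
from h import *
p,R=st([.647,.1235,.094])
a=camera('scene');b=camera('side');w=camera('wrist');np.save('M4.npy',P('wrist'))
A=a[150:225,285:385];B=b[170:260,150:240]
c=lambda x:cv2.resize(x,(400,int(400*x.shape[0]/x.shape[1])),interpolation=cv2.INTER_CUBIC)
W=c(w[170:280,180:360])
A=c(A);B=c(B);print(A.shape,B.shape)
H=max(A.shape[0],B.shape[0]);o=np.zeros((H,800,3),np.uint8);o[:A.shape[0],:400]=A;o[:B.shape[0],400:]=B
cv2.imwrite('pics/p1.png',o);cv2.imwrite('pics/w4raw.png',w)
E
```

```text
t: 14.1
ee_pos: [0.6458, 0.1241, 0.0945]
eef_rot: [[0.001, 1.0, -0.001], [1.0, -0.001, 0.0], [0.0, -0.001, -1.0]]
force: [0.6, 0.3, 0.5]
grip_width: 0.0519
gripper_force: 30.0
t 14.1 p [0.6458 0.1241 0.0945] xax [0.001 1.    0.   ] zax [-0.001  0.    -1.   ] F [0.6 0.3 0.5] w 0.0519 g 30.0
 tooldelta [-0.0006  0.0012  0.0005]
(300, 400, 3) (400, 400, 3)
```

View pics/p1.png

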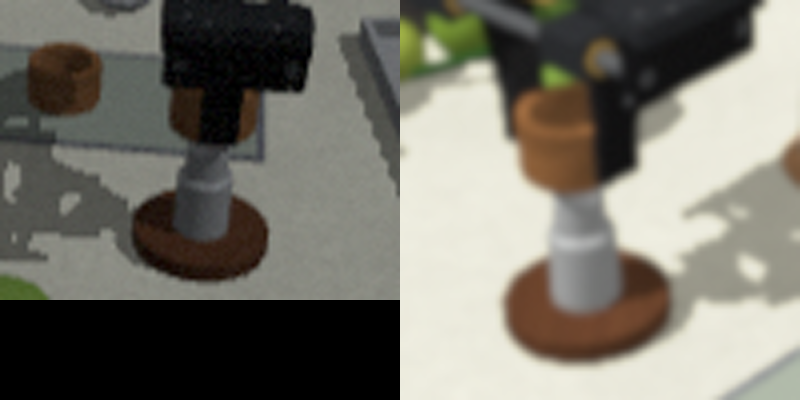

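Ring hangs over the spigot, axes in line within a couple of mm. Lowering gently while watching the force.

```bash
python3 -m crank '{"delta_pos":[[-0.0006,0.001,0],[0,0,0.005],[0,0,0.005],[0,0,0.005],[0,0,0.005],[0,0,0.003],[0,0,0]],"rot":[[0,0,0],[0,0,0],[0,0,0],[0,0,0],[0,0,0],[0,0,0],[0,0,0]]}'; python3 -m crank '{"delta_pos":[[0,0,0.003],[0,0,0.003],[0,0,0.003],[0,0,0]],"rot":[[0,0,0],[0,0,0],[0,0,0],[0,0,0]]}'
```

```text
t: 14.95
ee_pos: [0.6473, 0.1232, 0.0708]
eef_rot: [[0.002, 1.0, -0.001], [1.0, -0.002, -0.0], [-0.0, -0.001, -1.0]]
force: [0.3, -0.1, -0.6]
grip_width: 0.0518
gripper_force: 30.0
t: 15.35
ee_pos: [0.6474, 0.1233, 0.062]
eef_rot: [[0.002, 1.0, -0.001], [1.0, -0.002, -0.0], [-0.0, -0.001, -1.0]]
force: [-0.5, 0.3, -0.4]
grip_width: 0.0517
gripper_force: 30.0
```

```bash
python3 -m crank '{"delta_pos":[[0,0,0.0015],[0,0,0.0015],[0,0,0.0015],[0,0,0]],"rot":[[0,0,0],[0,0,0],[0,0,0],[0,0,0]]}';  python3 -m crank '{"delta_pos":[[0,0,0.0015],[0,0,0.0015],[0,0,0]],"rot":[[0,0,0],[0,0,0],[0,0,0]]}'
```

```text
t: 15.75
ee_pos: [0.6476, 0.1233, 0.0578]
eef_rot: [[0.002, 1.0, -0.0], [1.0, -0.002, -0.0], [-0.0, -0.0, -1.0]]
force: [-0.3, 0.3, 0.2]
grip_width: 0.0519
gripper_force: 30.0
t: 16.05
ee_pos: [0.6476, 0.1233, 0.0548]
eef_rot: [[0.001, 1.0, -0.0], [1.0, -0.001, -0.0], [-0.0, -0.0, -1.0]]
force: [0.6, -0.9, -0.6]
grip_width: 0.052
gripper_force: 30.0
```

No resistance past the shoulder: ring 1 is wide. Continuing to the foot.

```bash
python3 -m crank '{"delta_pos":[[0,0,0.004],[0,0,0.005],[0,0,0.006],[0,0,0.006],[0,0,0.006],[0,0,0.004],[0,0,0.002],[0,0,0]],"rot":[[0,0,0],[0,0,0],[0,0,0],[0,0,0],[0,0,0],[0,0,0],[0,0,0],[0,0,0]]}';  python3 -m crank '{"delta_pos":[[0,0,0],[0,0,0],[0,0,0],[0,0,0],[0,0,0]],"rot":[[0,0,0],[0,0,0],[0,0,0],[0,0,0],[0,0,0]]}' 0.07
```

```text
t: 16.85
ee_pos: [0.6476, 0.1232, 0.0217]
eef_rot: [[0.002, 1.0, -0.0], [1.0, -0.002, -0.0], [-0.0, -0.0, -1.0]]
force: [0.1, 0.6, -0.9]
grip_width: 0.0519
gripper_force: 30.0
t: 17.35
ee_pos: [0.6478, 0.1233, 0.0222]
eef_rot: [[0.002, 1.0, 0.0], [1.0, -0.002, 0.0], [0.0, 0.0, -1.0]]
force: [-0.5, 0.2, -0.5]
grip_width: 0.0695
gripper_force: 0.0
```

```bash
python3 -m crank '{"delta_pos":[[0,0,0],[0,0,0],[0,0,0],[0,0,0],[0,0,0],[0,0,0],[0,0,0]],"rot":[[0,0,0],[0,0,0],[0,0,0],[0,0,0],[0,0,0],[0,0,0],[0,0,0]]}' 0.04; python3 -m crank '{"delta_pos":[[0,0,-0.01],[0,0,-0.025],[0,0,-0.03],[0,0,-0.03],[0,0,-0.015],[0.02,-0.02,0],[0.03,-0.03,0],[0.04,-0.04,0],[0.04,-0.04,0],[0.04,-0.04,0],[0.02,-0.02,0],[0.01,-0.007,0]],"rot":[[0,0,0],[0,0,0],[0,0,0],[0,0,0],[0,0,0],[0,0,0],[0,0,0],[0,0,0],[0,0,0],[0,0,0],[0,0,0],[0,0,0]]}'; python3 -m crank '{"delta_pos":[[0,0,0],[0,0,0.03],[0,0,0.03],[0,0,0.03],[0,0,0.015],[0,0,0.006],[0,0,0]],"rot":[[0,0,0],[0,0,0],[0,0,0],[0,0,0],[0,0,0],[0,0,0],[0,0,0]]}'
```

```text
t: 18.05
ee_pos: [0.6477, 0.1232, 0.022]
eef_rot: [[0.002, 1.0, -0.0], [1.0, -0.002, -0.0], [-0.0, -0.0, -1.0]]
force: [0.3, -0.3, 1.1]
grip_width: 0.052
gripper_force: 30.0
t: 19.25
ee_pos: [0.462, 0.3124, 0.132]
eef_rot: [[-0.003, 1.0, -0.001], [1.0, 0.003, 0.001], [0.001, -0.001, -1.0]]
force: [-0.1, 0.4, -0.6]
grip_width: 0.0516
gripper_force: 30.0
t: 19.95
ee_pos: [0.4657, 0.3087, 0.021]
eef_rot: [[0.003, 1.0, -0.0], [1.0, -0.003, -0.001], [-0.001, -0.0, -1.0]]
force: [-0.6, 0.6, 0.3]
grip_width: 0.0519
gripper_force: 30.0
```

```bash
python3 -m crank '{"delta_pos":[[0.008,-0.006,0],[0,0,0.003],[0,0,0.002],[0,0,0.001],[0,0,0]],"rot":[[0,0,0],[0,0,0],[0,0,0],[0,0,0],[0,0,0]]}'; python3 -m crank '{"delta_pos":[[0,0,0],[0,0,0],[0,0,0],[0,0,0]],"rot":[[0,0,0],[0,0,0],[0,0,0],[0,0,0]]}' 0.08; python3 -m crank '{"delta_pos":[[0,0,-0.02],[0,0,-0.04],[0,0,-0.04],[0,0,-0.04],[0,0,-0.03],[0,0,0],[0,0,0]],"rot":[[0,0,0],[0,0,0],[0,0,0],[0,0,0],[0,0,0],[0,0,0],[0,0,0]]}' 0.087
python3 - <<'E'
from h import *
st([.486,.033,.187])
a=camera('scene');np.save('M5.npy',P('wrist'));w=camera('wrist')
A=cv2.resize(a[140:230,210:460],(800,288),interpolation=cv2.INTER_CUBIC)
B=np.zeros((312,800,3),np.uint8);B[:,:416]=cv2.resize(w[:],(416,312))
B[:,416:]=cv2.resize(camera('side')[190:340,80:265],(384,312),interpolation=cv2.INTER_CUBIC)
cv2.imwrite('pics/c6.png',np.vstack([A,B]))
E
```

```text
t: 20.45
ee_pos: [0.459, 0.3176, 0.0151]
eef_rot: [[0.002, 1.0, 0.0], [1.0, -0.002, -0.0], [-0.0, 0.0, -1.0]]
force: [-0.7, -0.4, 0.7]
grip_width: 0.052
gripper_force: 30.0
t: 20.85
ee_pos: [0.459, 0.3176, 0.0151]
eef_rot: [[0.002, 1.0, 0.0], [1.0, -0.002, 0.0], [0.0, 0.0, -1.0]]
force: [-0.2, 0.5, -0.0]
grip_width: 0.0749
gripper_force: 0.0
t: 21.55
ee_pos: [0.4591, 0.3178, 0.1854]
eef_rot: [[0.001, 1.0, 0.001], [1.0, -0.001, 0.001], [0.001, 0.001, -1.0]]
force: [0.6, 0.4, 0.4]
grip_width: 0.087
gripper_force: 0.0
t 21.55 p [0.4591 0.3178 0.1854] xax [0.001 1.    0.001] zax [ 0.001  0.001 -1.   ] F [0.6 0.4 0.4] w 0.087 g 0.0
 tooldelta [-0.2848  0.0273 -0.0018]
```

View pics/c6.png

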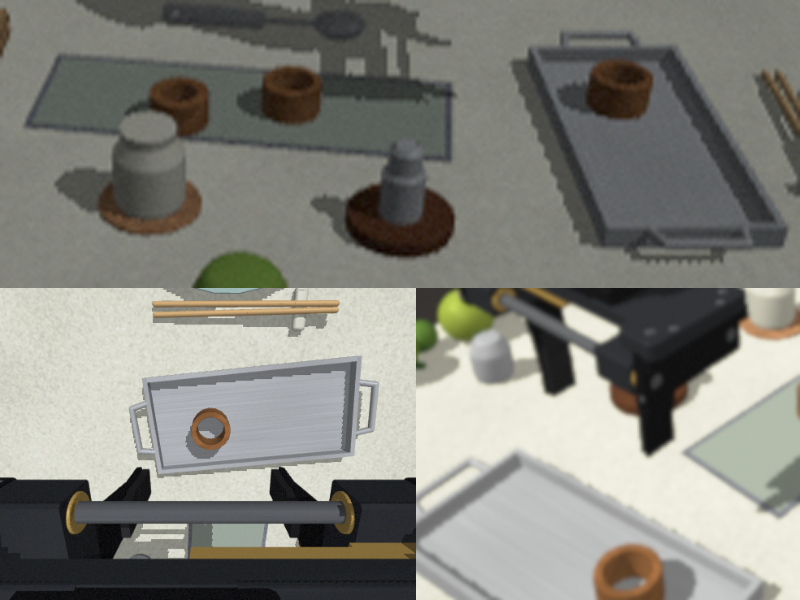

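Ring 1 stands flat in the tray. Ring 2 has not moved, at (291,80) in the crop. Ring 3 now sits at (179,90), so it has been knocked aside and I'll re-measure it later. Fetching ring 2.

```bash
python3 -m crank '{"delta_pos":[[-0.02,0,0],[-0.035,0.004,0],[-0.04,0.004,0],[-0.04,0.004,0],[-0.04,0.004,0],[-0.04,0.004,0],[-0.035,0.004,0],[-0.02,0.003,0],[-0.01,0,0],[-0.004,0,0],[0,0,0]],"rot":[[0,0,0],[0,0,0],[0,0,0],[0,0,0],[0,0,0],[0,0,0],[0,0,0],[0,0,0],[0,0,0],[0,0,0],[0,0,0]]}'
python3 - <<'E'
from h import *
p,R=st([.486,.0337,.0065]);M=P('wrist');np.save('M6.npy',M);w=camera('wrist');cv2.imwrite('pics/w6raw.png',w)
q=out(M,[.486,.0337],.032,.026);lo=q.min(0).astype(int);hi=q.max(0).astype(int);print(lo,hi)
# brown-ish wood mask near the ring: does it lie where expected?
h=cv2.cvtColor(w,cv2.COLOR_BGR2HSV);m=((h[...,1]>130)&(h[...,0]<20)&(h[...,2]>40)).astype(np.uint8)
n,_,s,c=cv2.connectedComponentsWithStats(m)
for i in range(1,n):
    if s[i,4]>150: print(s[i],c[i])
E
```

```text
t: 22.8
ee_pos: [0.4852, 0.0338, 0.1848]
eef_rot: [[0.001, 1.0, -0.001], [1.0, -0.001, -0.0], [-0.0, -0.001, -1.0]]
force: [0.1, 0.4, -0.9]
grip_width: 0.0867
gripper_force: 0.0
t 22.8 p [0.4852 0.0338 0.1848] xax [ 0.001  1.    -0.   ] zax [-0.001 -0.    -1.   ] F [ 0.1  0.4 -0.9] w 0.0867 g 0.0
 tooldelta [-1.000e-04  9.000e-04  1.783e-01]
[235 150] [283 197]
[ 371   45   81   83 3395] [404.42002946  85.23033873]
[ 235  148   47   49 1134] [257.70634921 173.35097002]
[ 261  226   43   36 1106] [281.0596745  244.69439421]
```

Ring 2 lies where predicted. Descending and gripping.

```bash
python3 -m crank '{"delta_pos":[[0,0.0005,0.03],[0,0,0.04],[0,0,0.04],[0,0,0.03],[0,0,0.02],[0,0,0.012],[0,0,0.006],[0,0,0]],"rot":[[0,0,0],[0,0,0],[0,0,0],[0,0,0],[0,0,0],[0,0,0],[0,0,0],[0,0,0]]}'; python3 -m crank '{"delta_pos":[[0,0,0],[0,0,0],[0,0,0],[0,0,0],[0,0,0],[0,0,0],[0,0,0],[0,0,0]],"rot":[[0,0,0],[0,0,0],[0,0,0],[0,0,0],[0,0,0],[0,0,0],[0,0,0],[0,0,0]]}' 0.04; python3 -m crank '{"delta_pos":[[0,0,-0.03],[0,0,-0.04],[0,0,-0.03],[0,0,-0.02],[0,0,0],[0.02,0.03,0],[0.02,0.04,0],[0.02,0.04,0],[0.02,0.03,0],[0.0095,0.022,0],[0,0,0],[0,0,0]],"rot":[[0,0,0],[0,0,0],[0,0,0],[0,0,0],[0,0,0],[0,0,0],[0,0,0],[0,0,0],[0,0,0],[0,0,0],[0,0,0],[0,0,0]]}'
python3 - <<'E'
from h import *
st([.6475,.1232,.09])
E
```

```text
t: 23.65
ee_pos: [0.486, 0.034, 0.0069]
eef_rot: [[0.001, 1.0, -0.001], [1.0, -0.001, -0.0], [-0.0, -0.001, -1.0]]
force: [0.0, 0.4, 1.2]
grip_width: 0.0871
gripper_force: 0.0
t: 24.45
ee_pos: [0.4861, 0.0336, 0.0072]
eef_rot: [[0.002, 1.0, 0.0], [1.0, -0.002, 0.0], [0.0, 0.0, -1.0]]
force: [-2.4, 0.7, 4.5]
grip_width: 0.0509
gripper_force: 30.0
t: 25.65
ee_pos: [0.6476, 0.1221, 0.1252]
eef_rot: [[0.002, 1.0, -0.002], [1.0, -0.002, -0.002], [-0.002, -0.002, -1.0]]
force: [-0.6, -0.8, -0.4]
grip_width: 0.0508
gripper_force: 30.0
t 25.65 p [0.6476 0.1221 0.1252] xax [ 0.002  1.    -0.002] zax [-0.002 -0.002 -1.   ] F [-0.6 -0.8 -0.4] w 0.0508 g 30.0
 tooldelta [ 0.0012 -0.      0.0352]
```

```bash
python3 -m crank '{"delta_pos":[[0.001,0,0.01],[0,0,0.015],[0,0,0.006],[0,0,0],[0,0,0]],"rot":[[0,0,0],[0,0,0],[0,0,0],[0,0,0],[0,0,0]]}'
python3 - <<'E'
from h import *
st([.6475,.1232,.09])
a=camera('scene');b=camera('side')
c=lambda x:cv2.resize(x,(400,400),interpolation=cv2.INTER_CUBIC)
cv2.imwrite('pics/p2.png',np.hstack([c(a[140:230,290:380]),c(b[170:260,150:240])]))
E
```

```text
t: 26.15
ee_pos: [0.648, 0.1237, 0.096]
eef_rot: [[0.002, 1.0, -0.0], [1.0, -0.002, -0.0], [-0.0, -0.0, -1.0]]
force: [0.7, -0.3, -0.2]
grip_width: 0.051
gripper_force: 30.0
t 26.15 p [0.648  0.1237 0.096 ] xax [ 0.002  1.    -0.   ] zax [-0. -0. -1.] F [ 0.7 -0.3 -0.2] w 0.051 g 30.0
 tooldelta [-0.0005 -0.0005  0.006 ]
```

View pics/p2.png

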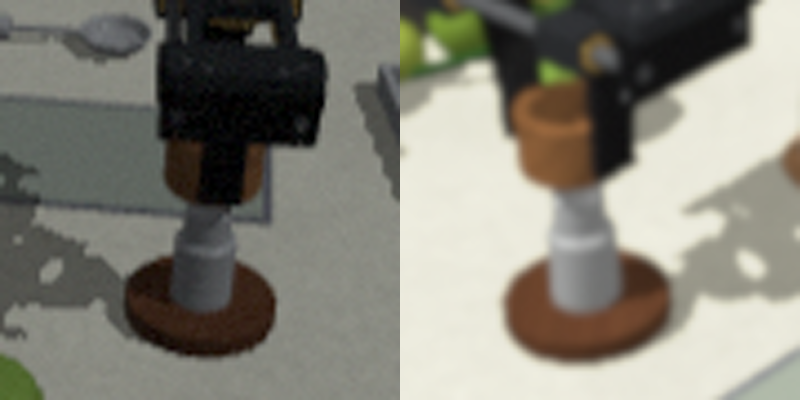

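Ring 2 hangs level and in line like ring 1 did. Lowering.

```bash
python3 -m crank '{"delta_pos":[[-0.0005,-0.0005,0.005],[0,0,0.006],[0,0,0.006],[0,0,0.006],[0,0,0.006],[0,0,0.004],[0,0,0]],"rot":[[0,0,0],[0,0,0],[0,0,0],[0,0,0],[0,0,0],[0,0,0],[0,0,0]]}'; python3 -m crank '{"delta_pos":[[0,0,0.0015],[0,0,0.0015],[0,0,0]],"rot":[[0,0,0],[0,0,0],[0,0,0]]}';  python3 -m crank '{"delta_pos":[[0,0,0.0015],[0,0,0.0015],[0,0,0]],"rot":[[0,0,0],[0,0,0],[0,0,0]]}'
```

```text
t: 26.95
ee_pos: [0.6472, 0.1233, 0.0622]
eef_rot: [[0.001, 1.0, -0.001], [1.0, -0.001, -0.0], [-0.0, -0.001, -1.0]]
force: [0.1, 0.6, -0.7]
grip_width: 0.0508
gripper_force: 30.0
t: 27.25
ee_pos: [0.6477, 0.1234, 0.0601]
eef_rot: [[0.001, 1.0, 0.0], [1.0, -0.001, 0.0], [0.0, 0.0, -1.0]]
force: [-1.1, -0.3, -0.3]
grip_width: 0.051
gripper_force: 30.0
t: 27.55
ee_pos: [0.6475, 0.1233, 0.0568]
eef_rot: [[0.002, 1.0, -0.0], [1.0, -0.002, -0.0], [-0.0, -0.0, -1.0]]
force: [-0.8, 0.6, -0.2]
grip_width: 0.0512
gripper_force: 30.0
```

```bash
python3 -m crank '{"delta_pos":[[0,0,0.0015],[0,0,0.0015],[0,0,0]],"rot":[[0,0,0],[0,0,0],[0,0,0]]}';  python3 -m crank '{"delta_pos":[[0,0,0.0015],[0,0,0.0015],[0,0,0]],"rot":[[0,0,0],[0,0,0],[0,0,0]]}'
```

```text
t: 27.85
ee_pos: [0.6475, 0.1233, 0.0538]
eef_rot: [[0.002, 1.0, -0.0], [1.0, -0.002, -0.0], [-0.0, -0.0, -1.0]]
force: [-0.4, 0.2, 0.1]
grip_width: 0.0509
gripper_force: 30.0
t: 28.15
ee_pos: [0.6475, 0.1234, 0.0508]
eef_rot: [[0.002, 1.0, -0.0], [1.0, -0.002, -0.0], [-0.0, -0.0, -1.0]]
force: [0.0, -0.1, 0.0]
grip_width: 0.0508
gripper_force: 30.0
```

Ring bottom is at about .044, below the shoulder, with no force: ring 2 is wide too. Going to the foot.

```bash
python3 -m crank '{"delta_pos":[[0,0,0.005],[0,0,0.006],[0,0,0.006],[0,0,0.006],[0,0,0.004],[0,0,0.0015],[0,0,0]],"rot":[[0,0,0],[0,0,0],[0,0,0],[0,0,0],[0,0,0],[0,0,0],[0,0,0]]}';  python3 -m crank '{"delta_pos":[[0,0,0],[0,0,0],[0,0,0],[0,0,0],[0,0,0],[0,0,0],[0,0,0]],"rot":[[0,0,0],[0,0,0],[0,0,0],[0,0,0],[0,0,0],[0,0,0],[0,0,0]]}' 0.07; python3 -m crank '{"delta_pos":[[0,0,0],[0,0,0],[0,0,0],[0,0,0],[0,0,0],[0,0,0],[0,0,0]],"rot":[[0,0,0],[0,0,0],[0,0,0],[0,0,0],[0,0,0],[0,0,0],[0,0,0]]}' 0.04
```

```text
t: 28.85
ee_pos: [0.6475, 0.1232, 0.0223]
eef_rot: [[0.002, 1.0, -0.0], [1.0, -0.002, -0.0], [-0.0, -0.0, -1.0]]
force: [0.1, 0.1, 0.2]
grip_width: 0.0511
gripper_force: 30.0
t: 29.55
ee_pos: [0.6477, 0.1234, 0.0226]
eef_rot: [[0.001, 1.0, 0.0], [1.0, -0.001, -0.0], [-0.0, 0.0, -1.0]]
force: [0.4, 0.0, -0.6]
grip_width: 0.07
gripper_force: 0.0
t: 30.25
ee_pos: [0.6477, 0.1233, 0.0226]
eef_rot: [[0.002, 1.0, 0.0], [1.0, -0.002, -0.0], [-0.0, 0.0, -1.0]]
force: [0.0, 0.7, -0.5]
grip_width: 0.051
gripper_force: 30.0
```

```bash
python3 -m crank '{"delta_pos":[[0,0,-0.01],[0,0,-0.025],[0,0,-0.03],[0,0,-0.03],[0,0,-0.015],[0.02,-0.01,0],[0.035,-0.015,0],[0.04,-0.015,0],[0.04,-0.015,0],[0.04,-0.015,0],[0.02,-0.013,0],[0.01,0,0]],"rot":[[0,0,0],[0,0,0],[0,0,0],[0,0,0],[0,0,0],[0,0,0],[0,0,0],[0,0,0],[0,0,0],[0,0,0],[0,0,0],[0,0,0]]}'; python3 -m crank '{"delta_pos":[[0,0,0],[0,0,0.03],[0,0,0.03],[0,0,0.03],[0,0,0.01],[0,0,0],[0,0,0]],"rot":[[0,0,0],[0,0,0],[0,0,0],[0,0,0],[0,0,0],[0,0,0],[0,0,0]]}'
```

```text
t: 31.45
ee_pos: [0.5625, 0.332, 0.1321]
eef_rot: [[-0.003, 1.0, -0.002], [1.0, 0.003, 0.001], [0.001, -0.002, -1.0]]
force: [-0.5, 0.2, -0.7]
grip_width: 0.0511
gripper_force: 30.0
t: 32.15
ee_pos: [0.5663, 0.3278, 0.0339]
eef_rot: [[0.003, 1.0, 0.001], [1.0, -0.003, 0.0], [0.0, 0.001, -1.0]]
force: [-0.3, 0.0, 0.4]
grip_width: 0.0509
gripper_force: 30.0
```

```bash
python3 -m crank '{"delta_pos":[[0,0,0.01],[0,0,0.006],[0,0,0.002],[0,0,0]],"rot":[[0,0,0],[0,0,0],[0,0,0],[0,0,0]]}'; python3 -m crank '{"delta_pos":[[0,0,0],[0,0,0],[0,0,0],[0,0,0]],"rot":[[0,0,0],[0,0,0],[0,0,0],[0,0,0]]}' 0.075; python3 -m crank '{"delta_pos":[[0,0,-0.02],[0,0,-0.04],[0,0,-0.04],[0,0,-0.04],[0,0,-0.03],[0,0,0],[-0.02,0,0],[-0.04,-0.01,0],[-0.05,-0.01,0],[-0.05,-0.01,0],[-0.05,-0.01,0],[-0.05,-0.01,0]],"rot":[[0,0,0],[0,0,0],[0,0,0],[0,0,0],[0,0,0],[0,0,0],[0,0,0],[0,0,0],[0,0,0],[0,0,0],[0,0,0],[0,0,0]]}' 0.087
python3 -m crank '{"delta_pos":[[-0.05,-0.01,0],[-0.05,-0.005,0],[-0.03,-0.005,0],[-0.015,0,0],[0,0,0],[0,0,0],[0,0,0]],"rot":[[0,0,0],[0,0,0],[0,0,0],[0,0,0],[0,0,0],[0,0,0],[0,0,0]]}'
python3 - <<'E'
from h import *
print(ray('scene',(265.9,168.1),.032,None,1))
p,R=st();M=P('wrist');np.save('M7.npy',M);w=camera('wrist');cv2.imwrite('pics/w7raw.png',w)
cv2.imwrite('pics/w7.png',cv2.resize(w[60:300,100:420],(800,600),interpolation=cv2.INTER_CUBIC))
E
```

```text
t: 32.55
ee_pos: [0.565, 0.3286, 0.0147]
eef_rot: [[0.001, 1.0, -0.0], [1.0, -0.001, 0.0], [0.0, -0.0, -1.0]]
force: [-1.1, 1.2, 0.3]
grip_width: 0.0508
gripper_force: 30.0
t: 32.95
ee_pos: [0.565, 0.3285, 0.0146]
eef_rot: [[0.001, 1.0, 0.0], [1.0, -0.001, -0.0], [-0.0, 0.0, -1.0]]
force: [-0.3, 0.7, 0.3]
grip_width: 0.0718
gripper_force: 0.0
t: 34.15
ee_pos: [0.5137, 0.0695, 0.1833]
eef_rot: [[0.002, 1.0, -0.002], [1.0, -0.002, -0.0], [-0.0, -0.002, -1.0]]
force: [0.5, -0.4, 0.4]
grip_width: 0.0869
gripper_force: 0.0
t: 34.85
ee_pos: [0.4951, -0.0701, 0.184]
eef_rot: [[-0.0, 1.0, -0.001], [1.0, 0.0, -0.0], [-0.0, -0.001, -1.0]]
force: [-0.1, -0.1, -0.3]
grip_width: 0.0867
gripper_force: 0.0
[ 0.51463777 -0.06377011]
t 34.85 p [ 0.4951 -0.0701  0.184 ] xax [-0.  1. -0.] zax [-0.001 -0.    -1.   ] F [-0.1 -0.1 -0.3] w 0.0867 g 0.0
```

View pics/w7.png

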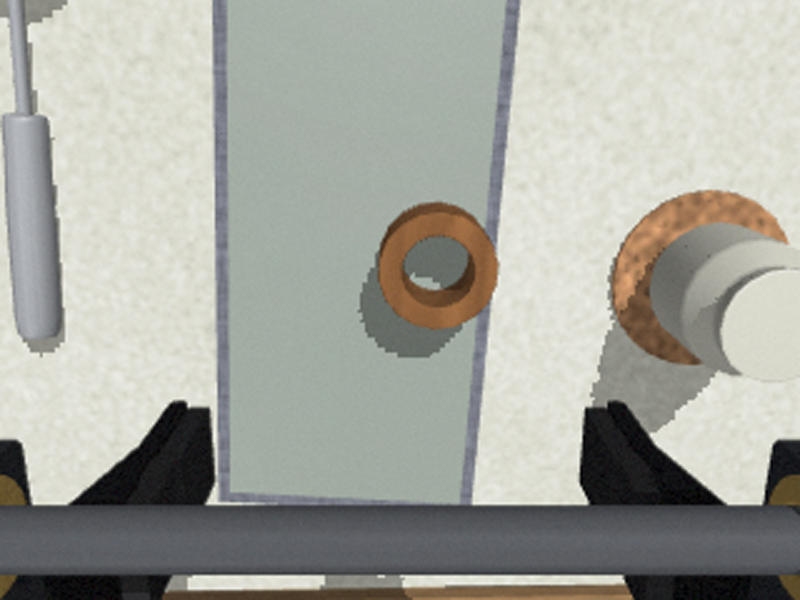

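Ring 3 has been knocked; its top centre is at (439,270) in the crop.

Run:
```python
from h import *
M=np.load('M7.npy');v=ray('',(275.6,168),.032,M,1);print(v)
q=out(M,v,.032,.026);print(((q-[100,60])*2.5).min(0),((q-[100,60])*2.5).max(0))
st([v[0],v[1],.010])
```

```text
[ 0.51280526 -0.06321721]
[377.91153977 208.92848664] [500.15696783 328.26372632]
t 34.9 p [ 0.4953 -0.07    0.1842] xax [-0.001  1.    -0.   ] zax [-0.001 -0.    -1.   ] F [-0.2  0.7 -0.3] w 0.0867 g 0.0
 tooldelta [0.0068 0.0177 0.1742]
```

```bash
python3 -m crank '{"delta_pos":[[0.0065,0.0175,0.03],[0,0,0.04],[0,0,0.04],[0,0,0.03],[0,0,0.02],[0,0,0.01],[0,0,0.004],[0,0,0]],"rot":[[0,0,0],[0,0,0],[0,0,0],[0,0,0],[0,0,0],[0,0,0],[0,0,0],[0,0,0]]}'; python3 -m crank '{"delta_pos":[[0,0,0],[0,0,0],[0,0,0],[0,0,0],[0,0,0],[0,0,0],[0,0,0],[0,0,0]],"rot":[[0,0,0],[0,0,0],[0,0,0],[0,0,0],[0,0,0],[0,0,0],[0,0,0],[0,0,0]]}' 0.04; python3 -m crank '{"delta_pos":[[0,0,-0.03],[0,0,-0.04],[0,0,-0.03],[0,0,-0.02],[0,0,0],[0,0,0]],"rot":[[0,0,0],[0,0,0],[0,0,0],[0,0,0],[0,0,0],[0,0,0]]}'
python3 - <<'E'
from h import *
st([.6475,.1233,.13])
E
```

```text
t: 35.7
ee_pos: [0.5132, -0.0646, 0.0108]
eef_rot: [[0.001, 1.0, 0.0], [1.0, -0.001, -0.0], [-0.0, 0.0, -1.0]]
force: [-0.1, 0.1, 0.5]
grip_width: 0.0871
gripper_force: 0.0
t: 36.5
ee_pos: [0.513, -0.0648, 0.0107]
eef_rot: [[0.001, 1.0, 0.0], [1.0, -0.001, 0.0], [0.0, 0.0, -1.0]]
force: [-0.3, 0.6, 3.5]
grip_width: 0.052
gripper_force: 30.0
t: 37.1
ee_pos: [0.5128, -0.0645, 0.1302]
eef_rot: [[0.001, 1.0, 0.0], [1.0, -0.001, 0.001], [0.001, 0.0, -1.0]]
force: [0.2, -0.6, -0.7]
grip_width: 0.0517
gripper_force: 30.0
t 37.1 p [ 0.5128 -0.0645  0.1302] xax [0.001 1.    0.001] zax [ 0.     0.001 -1.   ] F [ 0.2 -0.6 -0.7] w 0.0517 g 30.0
 tooldelta [0.188  0.1345 0.0003]
```

```bash
python3 -m crank '{"delta_pos":[[0.02,0.01,0],[0.04,0.03,0],[0.04,0.03,0],[0.04,0.03,0],[0.03,0.02,0],[0.0165,0.0145,0],[0,0,0],[0,0,0.01],[0,0,0.02],[0,0,0],[0,0,0]],"rot":[[0,0,0],[0,0,0],[0,0,0],[0,0,0],[0,0,0],[0,0,0],[0,0,0],[0,0,0],[0,0,0],[0,0,0],[0,0,0]]}'
python3 - <<'E'
from h import *
st([.6475,.122,.07])
E
```

```text
t: 38.2
ee_pos: [0.6468, 0.1204, 0.0999]
eef_rot: [[0.003, 1.0, -0.002], [1.0, -0.003, -0.001], [-0.001, -0.002, -1.0]]
force: [-0.9, 0.1, -0.1]
grip_width: 0.0517
gripper_force: 30.0
t 38.2 p [0.6468 0.1204 0.0999] xax [ 0.003  1.    -0.001] zax [-0.002 -0.001 -1.   ] F [-0.9  0.1 -0.1] w 0.0517 g 30.0
 tooldelta [0.0016 0.0008 0.0299]
```

Bottom at .089. Correcting and lowering onto the spigot.

```bash
python3 -m crank '{"delta_pos":[[0.0015,0.0007,0],[0,0,0.004],[0,0,0.005],[0,0,0]],"rot":[[0,0,0],[0,0,0],[0,0,0],[0,0,0]]}'; python3 -m crank '{"delta_pos":[[0,0,0.002],[0,0,0.002],[0,0,0.002],[0,0,0.002],[0,0,0]],"rot":[[0,0,0],[0,0,0],[0,0,0],[0,0,0],[0,0,0]]}'
```

```text
t: 38.6
ee_pos: [0.6479, 0.123, 0.0909]
eef_rot: [[0.001, 1.0, -0.001], [1.0, -0.001, -0.0], [-0.0, -0.001, -1.0]]
force: [0.4, -0.9, -1.0]
grip_width: 0.0517
gripper_force: 30.0
t: 39.1
ee_pos: [0.6482, 0.1229, 0.0832]
eef_rot: [[0.002, 1.0, -0.0], [1.0, -0.002, -0.0], [-0.0, -0.0, -1.0]]
force: [-0.3, 0.6, -0.4]
grip_width: 0.052
gripper_force: 30.0
```

```bash
python3 -m crank '{"delta_pos":[[-0.0008,-0.0006,0.001],[0,0,0.003],[0,0,0.003],[0,0,0.003],[0,0,0]],"rot":[[0,0,0],[0,0,0],[0,0,0],[0,0,0],[0,0,0]]}'; python3 -m crank '{"delta_pos":[[0,0,0.002],[0,0,0.0015],[0,0,0.001],[0,0,0]],"rot":[[0,0,0],[0,0,0],[0,0,0],[0,0,0]]}'
```

```text
t: 39.6
ee_pos: [0.6474, 0.1221, 0.0729]
eef_rot: [[0.002, 1.0, -0.001], [1.0, -0.002, -0.0], [-0.0, -0.001, -1.0]]
force: [-0.3, 0.2, -0.4]
grip_width: 0.052
gripper_force: 30.0
t: 40.0
ee_pos: [0.6477, 0.1221, 0.0689]
eef_rot: [[0.002, 1.0, -0.0], [1.0, -0.002, -0.0], [-0.0, -0.0, -1.0]]
force: [-0.7, 0.3, -0.1]
grip_width: 0.0519
gripper_force: 30.0
```

```bash
python3 -m crank '{"delta_pos":[[0,0,0.001],[0,0,0.001],[0,0,0]],"rot":[[0,0,0],[0,0,0],[0,0,0]]}'
```

```text
t: 40.3
ee_pos: [0.6477, 0.1222, 0.0669]
eef_rot: [[0.002, 1.0, -0.0], [1.0, -0.002, -0.0], [-0.0, -0.0, -1.0]]
force: [0.8, -0.3, -1.2]
grip_width: 0.052
gripper_force: 30.0
```

Bottom now about .056; shoulder at .050–.054. Small steps.

```bash
python3 -m crank '{"delta_pos":[[0,0,0.001],[0,0,0]],"rot":[[0,0,0],[0,0,0]]}';python3 -m crank '{"delta_pos":[[0,0,0.001],[0,0,0]],"rot":[[0,0,0],[0,0,0]]}'
```

```text
t: 40.5
ee_pos: [0.6477, 0.1222, 0.0659]
eef_rot: [[0.001, 1.0, -0.0], [1.0, -0.001, -0.0], [-0.0, -0.0, -1.0]]
force: [0.3, 0.8, -0.3]
grip_width: 0.0516
gripper_force: 30.0
t: 40.7
ee_pos: [0.6477, 0.1221, 0.0649]
eef_rot: [[0.002, 1.0, -0.0], [1.0, -0.002, -0.0], [-0.0, -0.0, -1.0]]
force: [0.4, -0.2, -0.2]
grip_width: 0.0517
gripper_force: 30.0
```

```bash
python3 -m crank '{"delta_pos":[[0,0,0.001],[0,0,0]],"rot":[[0,0,0],[0,0,0]]}'
```

```text
t: 40.9
ee_pos: [0.6477, 0.1221, 0.064]
eef_rot: [[0.002, 1.0, -0.0], [1.0, -0.002, -0.0], [-0.0, -0.0, -1.0]]
force: [-0.5, 0.3, -1.0]
grip_width: 0.0515
gripper_force: 30.0
```

```bash
python3 -m crank '{"delta_pos":[[0,0,0.0007],[0,0,0]],"rot":[[0,0,0],[0,0,0]]}'
```

```text
t: 41.1
ee_pos: [0.6478, 0.1221, 0.0636]
eef_rot: [[0.002, 1.0, 0.0], [1.0, -0.002, 0.0], [0.0, 0.0, -1.0]]
force: [-0.7, -0.6, 2.9]
grip_width: 0.0518
gripper_force: 30.0
```

```bash
python3 -m crank '{"delta_pos":[[0,0,0.0007],[0,0,0]],"rot":[[0,0,0],[0,0,0]]}'
```

```text
t: 41.3
ee_pos: [0.6479, 0.1222, 0.0634]
eef_rot: [[0.002, 1.0, 0.0], [1.0, -0.002, 0.0], [0.0, 0.0, -1.0]]
force: [-2.7, 0.7, 7.0]
grip_width: 0.0516
gripper_force: 30.1
```

The ring stops on the shoulder with 7 N rising: ring 3 is tight. Releasing it to settle, then regripping.

```bash
python3 -m crank '{"delta_pos":[[0,0,0],[0,0,0],[0,0,0],[0,0,0],[0,0,0],[0,0,0],[0,0,0],[0,0,0]],"rot":[[0,0,0],[0,0,0],[0,0,0],[0,0,0],[0,0,0],[0,0,0],[0,0,0],[0,0,0]]}' 0.065
python3 - <<'E'
from h import *
st()
a=camera('scene');b=camera('side')
c=lambda x:cv2.resize(x,(400,400),interpolation=cv2.INTER_CUBIC)
cv2.imwrite('pics/p3.png',np.hstack([c(a[140:230,290:380]),c(b[170:260,150:240])]))
E
```

```text
t: 42.1
ee_pos: [0.6477, 0.1221, 0.0627]
eef_rot: [[0.002, 1.0, -0.0], [1.0, -0.002, -0.0], [-0.0, -0.0, -1.0]]
force: [0.3, 0.3, 0.3]
grip_width: 0.0652
gripper_force: 0.0
t 42.1 p [0.6477 0.1221 0.0627] xax [ 0.002  1.    -0.   ] zax [-0. -0. -1.] F [0.3 0.3 0.3] w 0.0652 g 0.0
```

View pics/p3.png

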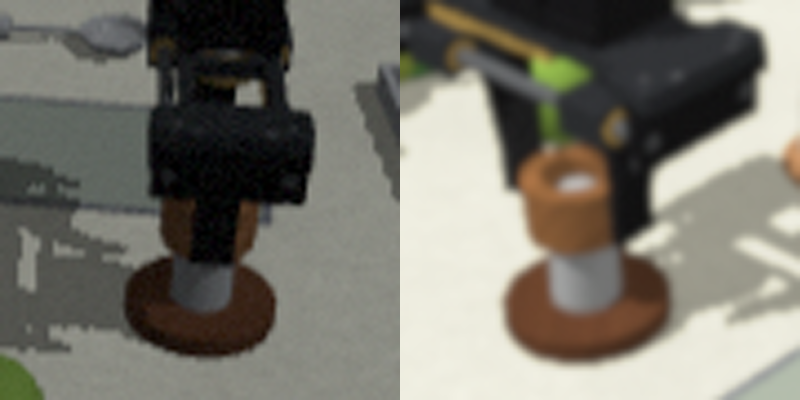

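Ring 3 stands level on the shoulder. Regripping and carrying it to the basket.

```bash
python3 -m crank '{"delta_pos":[[0,0,0],[0,0,0],[0,0,0],[0,0,0],[0,0,0],[0,0,0]],"rot":[[0,0,0],[0,0,0],[0,0,0],[0,0,0],[0,0,0],[0,0,0]]}' 0.04; python3 -m crank '{"delta_pos":[[0,0,-0.01],[0,0,-0.03],[0,0,-0.03],[-0.01,-0.005,-0.01],[-0.03,-0.013,0],[-0.04,-0.013,0],[-0.04,-0.013,0],[-0.04,-0.013,0],[-0.04,-0.013,0],[-0.04,-0.013,0],[-0.04,-0.013,0],[-0.04,-0.013,0]],"rot":[[0,0,0],[0,0,0],[0,0,0],[0,0,0],[0,0,0],[0,0,0],[0,0,0],[0,0,0],[0,0,0],[0,0,0],[0,0,0],[0,0,0]]}'; python3 -m crank '{"delta_pos":[[-0.04,-0.013,0],[-0.04,-0.01,0],[-0.02,0,0],[-0.009,0,0],[0,0,0],[0,0,0]],"rot":[[0,0,0],[0,0,0],[0,0,0],[0,0,0],[0,0,0],[0,0,0]]}'
python3 - <<'E'
from h import *
st([.515,-.307,.016])
cv2.imwrite('pics/w8.png',cv2.resize(np.hstack([camera('scene')[120:260,100:300],camera('side')[130:270,260:460]]),(800,280),interpolation=cv2.INTER_CUBIC))
E
```

```text
t: 42.8
ee_pos: [0.6478, 0.1221, 0.0627]
eef_rot: [[0.002, 1.0, 0.0], [1.0, -0.002, -0.0], [-0.0, 0.0, -1.0]]
force: [1.3, 0.3, -0.5]
grip_width: 0.0519
gripper_force: 30.5
t: 44.0
ee_pos: [0.5369, -0.1994, 0.1427]
eef_rot: [[0.002, 1.0, -0.0], [1.0, -0.002, 0.001], [0.001, -0.0, -1.0]]
force: [0.4, 0.3, -0.0]
grip_width: 0.0519
gripper_force: 30.5
t: 44.6
ee_pos: [0.5154, -0.3053, 0.1424]
eef_rot: [[0.0, 1.0, -0.001], [1.0, -0.0, 0.001], [0.001, -0.001, -1.0]]
force: [0.3, 0.5, -0.3]
grip_width: 0.0518
gripper_force: 30.5
t 44.6 p [ 0.5154 -0.3053  0.1424] xax [0.    1.    0.001] zax [-0.001  0.001 -1.   ] F [ 0.3  0.5 -0.3] w 0.0518 g 30.5
 tooldelta [-0.0018 -0.0003  0.1264]
```

View pics/w8.png

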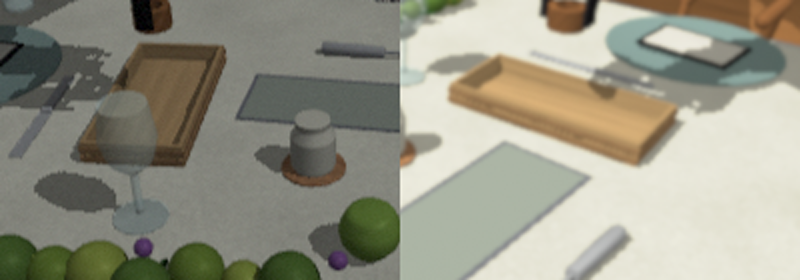

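Ring held above the basket, glass and knife undisturbed. Lowering into the basket.

```bash
python3 -m crank '{"delta_pos":[[-0.001,0,0.03],[0,0,0.03],[0,0,0.025],[0,0,0.02],[0,0,0.01],[0,0,0.005],[0,0,0.003],[0,0,0]],"rot":[[0,0,0],[0,0,0],[0,0,0],[0,0,0],[0,0,0],[0,0,0],[0,0,0],[0,0,0]]}'
python3 - <<'E'
from h import *
st([.515,-.307,.016])
E
```

```text
t: 45.5
ee_pos: [0.5155, -0.3076, 0.0202]
eef_rot: [[0.001, 1.0, 0.001], [1.0, -0.001, -0.0], [-0.0, 0.001, -1.0]]
force: [0.5, -0.3, 0.3]
grip_width: 0.0515
gripper_force: 30.5
t 45.5 p [ 0.5155 -0.3076  0.0202] xax [ 0.001  1.    -0.   ] zax [ 0.001 -0.    -1.   ] F [ 0.5 -0.3  0.3] w 0.0515 g 30.5
 tooldelta [ 0.0006 -0.0005  0.0042]
```

```bash
python3 -m crank '{"delta_pos":[[0,0,0.002],[0,0,0.0015],[0,0,0.001],[0,0,0]],"rot":[[0,0,0],[0,0,0],[0,0,0],[0,0,0]]}'; python3 -m crank '{"delta_pos":[[0,0,0],[0,0,0],[0,0,0],[0,0,0]],"rot":[[0,0,0],[0,0,0],[0,0,0],[0,0,0]]}' 0.08; python3 -m crank '{"delta_pos":[[0,0,-0.02],[0,0,-0.04],[0,0,-0.04],[0,0,-0.04],[0,0,-0.04],[0,0,0],[0.04,0,0],[0.05,0,0],[0.05,0,0],[0,0,0],[0,0,0]],"rot":[[0,0,0],[0,0,0],[0,0,0],[0,0,0],[0,0,0],[0,0,0],[0,0,0],[0,0,0],[0,0,0],[0,0,0],[0,0,0]]}'
python3 - <<'E'
from h import *
st()
a=camera('scene');b=camera('side')
A=cv2.resize(a[130:260,120:480],(800,289),interpolation=cv2.INTER_CUBIC)
B=cv2.resize(b[110:390,60:420],(400,311));C=cv2.resize(b[140:220,270:410],(400,311),interpolation=cv2.INTER_CUBIC)
cv2.imwrite('pics/f.png',np.vstack([A,np.hstack([B,C])]))
E
```

```text
t: 45.9
ee_pos: [0.5154, -0.308, 0.0161]
eef_rot: [[0.002, 1.0, 0.001], [1.0, -0.002, 0.0], [0.0, 0.001, -1.0]]
force: [-2.4, 1.7, 7.6]
grip_width: 0.0517
gripper_force: 30.6
t: 46.3
ee_pos: [0.5151, -0.3076, 0.0151]
eef_rot: [[0.002, 1.0, -0.0], [1.0, -0.002, -0.0], [-0.0, -0.0, -1.0]]
force: [-0.0, 0.4, -0.1]
grip_width: 0.0747
gripper_force: 0.0
t: 47.4
ee_pos: [0.5156, -0.1655, 0.1947]
eef_rot: [[-0.003, 1.0, -0.0], [1.0, 0.003, 0.001], [0.001, -0.0, -1.0]]
force: [-0.7, -0.4, 1.0]
grip_width: 0.0797
gripper_force: 0.0
t 47.4 p [ 0.5156 -0.1655  0.1947] xax [-0.003  1.     0.001] zax [-0.     0.001 -1.   ] F [-0.7 -0.4  1. ] w 0.0797 g 0.0
```

View pics/f.png

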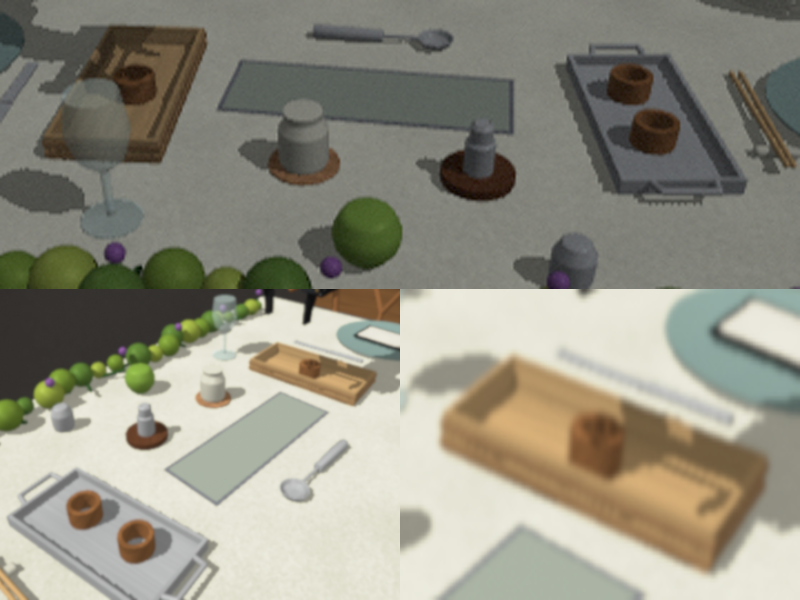

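The picture shows rings 1 and 2 flat in the tray, at (630,82) and (655,130), and ring 3 flat in the basket at (135,82). The vase is on the coaster and everything else is where it was.

```bash
python3 -c "
from rig import bot
print(bot.job_done())"
```

```text
the job is handed in; nothing more can be done
None
```

The job is handed in: the vase stands on the coaster, rings 1 and 2 went fully home and stand in the service tray, ring 3 (knocked aside mid-run, then recovered) stuck on the shoulder and stands in the returns basket, and place 4 was empty; the hand-in gave no verdict back.

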